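Pass a grill press through the spring gate

TASK

Take the loose round grill press from the bench, set it gently and flat in the open mouth of the steel lane, and slide it flat along the bed, through the sprung gate and on (do not lift it over), until it meets the round press already in the lane and the two of them are shoved up firmly against the rubber buffer at the end, with the gate sprung shut behind them. Then let go. Do not ram the castings together, and leave the other things on the bench as they are.

Things in the scene. Friction and masses are not known exactly. Their poses are not given: they have to be found in the camera images.
- press_grip (a point): Loose round cast-iron grill press to be passed: disc 90 mm across, 12 mm thick, 0.45-0.65 kg, with a straight iron bar handle (64 mm long, 14 wide, 14 high) on two posts over it; top 68 mm above the underside. This point: middle of the bar, 61 mm above the underside, over the disc's centre. x runs along the bar, z up. The only round press with a bar handle outside the lane.
- ahead_grip (a point): The same point on an identical press already in the lane beyond the gate, its bar about across the lane; loose, slides when pushed (takes up to 5 N), 5 to 30 mm short of the buffer. Cast edges chip if the two presses are pushed together with over 22 N; 9 to 18 N between them, held half a second at the buffer, is firm. On the passed press push 2 to 5 N more, for its own friction.
- lane: Fixed steel lane across the robot's front. Origin: on the bench, on the lane's centre line, below the shut gate. +y is the way castings travel (about to the robot's left), z up. Bed top 10 mm above the bench, from y = -172 to +328 mm. Rails both sides, tops 30 mm above the bench, 96 mm apart from y = -35 mm on, with a recess at the gate on the +x side.
- lane_mouth (a point): Middle of the lane's open mouth, on the bed's top: centre line, 100 mm before the gate line (lane y = -100 mm), axes as the lane's. The rails taper here: 128 mm apart at lane y = -170 mm, 96 mm at y = -35 mm. The press is set down here. The bed takes no knocks: falling in faster than 0.4 m/s, or leaning on the lane with over 45 N, is rough.
- lane_end (a point): Far end of the bed: centre line, on the bed's top, at lane y = +328 mm. Short of it an adjustable stop is clamped across the rails with a rubber buffer that gives about 1 mm per 4 N. The buffer's face lies 252 to 285 mm beyond the gate line, differently each time and not measured: feel for it.
- gate (a joint): Angle of the gate (rad): 0 shut, square across the lane, up to 1.5 open. One flap of sheet steel, 27 mm high (12 to 39 mm above the bench), 66 mm long, on an upright pin at lane x = +54, y = 0 mm. It swings only in the direction of travel (+y), never back towards the mouth, and is sprung shut.
- gate_tip (a point): Free end of the flap, half-way up it; with the gate shut it is at lane x = -12 mm, y = 0. The disc meets the flap when the press's centre is 45 mm before the gate line; the flap pushes back with up to about 8 N and sideways to the near rail (-x), and springs shut behind the press when its centre is 100 mm beyond the gate line.
- square_press: Bystander: a square press, 92 mm a side, with a round wooden bar, 56 mm high, on the bench. Origin: centre of its underside. To be left alone.
- skillet: Bystander: a small iron skillet, 104 mm across and 26 mm high, with a handle 60 mm long towards its -x. Origin: centre of its underside. To be left alone.
- lid: Bystander: a round iron pot lid, 116 mm across, 38 mm high, on the bench. Origin: centre of its underside. To be left alone.
There are look-alikes about, which are no part of the job. Leave any turquoise look-alike of the part that bears press_grip alone.

How it is judged (in metres and radians):
On the way, in this order (a step that is already met when the one before it is completed fails the run):
1. the press lies flat in the mouth of the lane, before the shut gate (height (world z) of press_grip below 0.0755 m and angle between press_grip's own z axis and vertical below 0.12 rad and y of press_grip in the frame of lane between -0.15 and -0.045 m and x of press_grip in the frame of lane between -0.025 and 0.025 m and value of joint gate below 0.1 rad), for 0.1 s.
2. the press, flat on the bed, holds the gate open as it goes through (height (world z) of press_grip below 0.0755 m and angle between press_grip's own z axis and vertical below 0.12 rad and y of press_grip in the frame of lane between -0.03 and 0.1 m and value of joint gate above 0.8 rad), for 0.1 s.
3. the gate has shut behind it and the row is pushed firmly (more than 8 N between the presses) against the buffer (contact force between press and ahead above 8 N and value of joint gate below 0.12 rad and y of press_grip in the frame of lane above 0.1 m), for 0.2 s.
At the end, for the whole second after the job is handed in: The press lies flat on the lane's bed beyond the gate (centre more than 100 mm past the gate line, within 12 mm of the centre line, tilt under 0.12 rad), the gate is shut (under 0.1 rad), the gap to the press ahead is under 4 mm, which also lies flat, and both are at rest (height (world z) of each of press_grip, ahead_grip below 0.0755 m and angle between each of press_grip, ahead_grip's own z axis and vertical below 0.12 rad and value of joint gate below 0.1 rad and horizontal distance between press_grip and ahead_grip below 0.094 m and y of press_grip in the frame of lane above 0.1 m and x of press_grip in the frame of lane between -0.012 and 0.012 m and linear speed of each of press, ahead below 0.01 m/s); the robot touches nothing.
It fails at once if the two presses are rammed together (more than 22 N) (contact force between press and ahead above 22 N).
It fails at once if the press is dropped into the lane (faster than 0.4 m/s just above the bed) (height (world z) of press_grip below 0.1 m and horizontal distance between press_grip and lane_mouth below 0.1 m and linear speed of press above 0.4 m/s).
It fails at once if the press is knocked or leant on the lane (more than 45 N) (contact force between press and lane above 45 N).
It fails at once if a bystander is moved more than 20 mm (distance of any of square_press, skillet, lid from where it was at the start of the episode above 0.02 m).
It also fails if it takes over 58 s, if anything falls off the work surface, if the arm or the gripper's body presses on something with over 40 N, if the wrist force passes 120 N, or if a joint passes its speed limit or range.

ROBOT

A 6-joint arm with a two-finger parallel gripper is mounted at the origin on the work surface. World frame = base frame: x ahead of the robot, y to its left, z up, the work surface at z = 0. Lengths are in mm, angles in rad, forces in N, time in s.
With the tool pointing down it reaches from about 325 to 900 mm from the base axis. Payload 6.1 kg.
Tool frame: the origin (TCP) lies midway between the tips of the shut fingers; the grasp point (between the pads) lies 19 mm behind it; y points along the fingers, x is the direction in which the jaws open and shut, and the axes are right-handed (so a half turn about y gives the same grasp; the last joint's range is limited). The gripper opens to 87 mm and grips with 3 to 60 N. Pads are 19 mm wide; open, the fingers measure 117 mm over their backs; the gripper's body (75 mm by 190 mm) begins 51 mm behind the grasp point.
Start: joints at [1.182, 0.22, 1.526, -0, 1.395, -0.126], TCP at [162.365, 603.534, 222.538] pointing down, gripper open.
Joint ranges: [-2.98, 2.98], [-0.91, 2.08], [0.09, 2.57], [-1.24, 4.39], [0.2, 2.65], [-2.68, 2.68]. Speed limits (rad/s): [2.57, 2.57, 3.01, 3.14, 3.14, 3.14].

INTERFACE

Orientations are given as [roll, pitch, yaw] about the fixed x, y, z axes, in that order (R = Rz(yaw) Ry(pitch) Rx(roll)).
In Python, from bench import robot gives the robot as it stands.
- The arm moves only by the shell command python3 -m pendant 'ROWS'. ROWS is JSON, a list of rows, each an object with "translation": the shift along the tool's x, y, z normalised to -1 to 1, where 1 is 8 cm, a list of three; "yaw": the turn about the tool's y normalised to -1 to 1, where 1 is 6 degrees; "hand": the closure, from 0 (fully open) to 1 (shut). A call has 1 to 20 rows; each row shifts and turns the commanded pose from where the row before left it, along the tool's axes as they then stand; what a row does not reach is not made up. A row lasts 1/12 s, in which the tool goes at most 41.7 mm and 7.16 degrees, less where a joint would pass 70% of its speed; a pose out of reach is approached as far as the arm can. A call with a number of a shift or a turn outside -1 to 1 is refused whole. A call with a gripper value outside its range is refused whole. The fingers move at their own pace and stop on an object; the grip force is fixed at half the most. Time passes only in rows, so rows that do not move let the fingers close. It gives the time, the measured TCP pose, the force and the opening at its end, in the units of the state.
- robot.state(): the state, without advancing time (a new reading comes with each control period).
- robot.read_camera(name): name is "scene" or "top" or "wrist"; returns a dict with "pixels" (420x560x3 uint8, blue, green, red), "K" (3x3 intrinsics, pixels), "world_to_cam" (4x4, takes a point from world to camera coordinates); the wrist camera has in their place "tool_from_camera" (4x4, takes a point from camera to tool coordinates, whose origin is the TCP and whose axes are the tool frame's). Camera axes: x right, y down, z forward; pixel columns grow to the right and rows downward; lengths in mm; the calibration is good to about 2 mm. A picture is of the moment at which its call begins: read the wrist's pose just before it. There is no depth.
- robot.sign_off(): hands the job in, once; it reports no verdict.
Trained networks look in a picture, given as the dict that the camera call returned (one of the last four; its "shot" number tells which), for a name from the list of things; names that differ only in an ending like _2 or _b are one class to them, and where a whole thing is asked for, a point or a joint stands for the part that bears it (a point fixed in the world has none). Each returns a list of dicts, best first, with "p" (0 to 1); they miss things now and then, are a little off and sometimes report something else, mostly with a low value. They report only what shows in the picture. A call takes as long as a camera call. They do not tell look-alikes from the thing itself.
- robot.boxes_of(target, picture): "location" ([column, row] in pixels, amid what is visible of it).
The state is a dict: "clock": time; "joints": joint angles; "joint_vel": joint speeds; "tau": joint torques, N m; "eef_pos": TCP position; "tcp_rot": TCP orientation; "force": force on the tool from outside, world axes, zero at the start; "torque": the same for the moment, N m; "width": finger opening in mm.
Only numpy, scipy, OpenCV 4.12 (cv2) and the standard library are available. Lean on these libraries where they do the work, as an engineer would, in place of code of your own. Each camera call takes 0.05 s, during which the arm holds its last target. There are 200 camera calls.

## Working session

There is one attempt and no reset: what is moved stays moved. The work goes in short steps, Python scripts to look and compute and a shell command to move; the robot and the scene stay as the last step left them, time stands still between calls to the robot, and variables do not carry over. Pictures are saved under pics/ and viewed, about 8 in all and at most 12, crops included, and the job is handed in when it is done.

```bash
ls; mkdir -p pics; cat > h.py <<'E'
import numpy as np, cv2
from bench import robot
def ray(p,px):
    K=np.array(p["K"]);T=np.linalg.inv(np.array(p["world_to_cam"]))
    d=T[:3,:3]@np.linalg.solve(K,[px[0],px[1],1.]);return T[:3,3],d
def at_z(p,px,z):
    o,d=ray(p,px);return o+d*(z-o[2])/d[2]
def proj(p,X):
    T=np.array(p["world_to_cam"]);c=T[:3,:3]@np.array(X,float)+T[:3,3];q=np.array(p["K"])@c;return q[:2]/q[2]
E
python3 - <<'E'
from h import *
s=robot.state();print(s)
for n in("top","scene"):
    p=robot.read_camera(n);cv2.imwrite(f"pics/{n}0.png",p["pixels"])
    for t,z in(("press_grip",61),("ahead_grip",71),("gate_tip",25),("lane_mouth",10),("lane_end",10),("square_press",25),("skillet",12),("lid",20),("gate",25),("lane",10)):
        try:
            for b in robot.boxes_of(t,p)[:4]: print(n,t,round(b["p"],2),np.round(b["location"]),np.round(at_z(p,b["location"],z)))
        except Exception as e: print(t,e)
E
```

```text
pics
{'clock': 0.0, 'joints': array([ 1.18190267e+00,  2.21254681e-01,  1.52759767e+00, -2.59850039e-06,
        1.39467091e+00, -1.26111523e-01]), 'joint_vel': array([-0.00054919, -0.00042342, -0.00028782, -0.00012988,  0.00049341,
       -0.0010374 ]), 'tau': array([-4.29765905e-04, -4.94611573e+01, -3.87374890e+01,  6.97162421e-02,
        5.71574271e-02, -1.56207434e-04]), 'eef_pos': array([162.13438215, 602.97452629, 221.42666754]), 'tcp_rot': array([-1.57055604,  0.00191559,  1.30801488]), 'force': array([-0.01659155,  0.34988609,  0.20899787]), 'torque': array([ 0.00987476, -0.02797776,  0.02364821]), 'width': 86.71226527726391}
top press_grip 0.91 [234. 297.] [297. 191.  61.]
top press_grip 0.75 [222. 243.] [438. 228.  61.]
top ahead_grip 0.94 [265. 169.] [639. 121.  71.]
top ahead_grip 0.4 [159. 207.] [526. 399.  71.]
top gate_tip 0.27 [156. 207.] [537. 420.  25.]
top lane_mouth 0.62 [322. 168.] [664. -39.  10.]
top lane_end 0.63 [324. 167.] [667. -47.  10.]
top square_press 0.74 [398. 251.] [ 431. -248.   25.]
top skillet 0.67 [317. 254.] [418. -28.  12.]
top lid 0.71 [155. 208.] [535. 424.  20.]
top lid 0.55 [323. 168.] [664. -42.  20.]
top gate 0.52 [320. 167.] [663. -34.  25.]
top gate 0.4 [335. 171.] [653. -74.  25.]
scene press_grip 0.79 [341. 234.] [471. 257.  61.]
scene press_grip 0.68 [360. 177.] [332. 204.  61.]
scene ahead_grip 0.74 [233. 268.] [673. 146.  71.]
scene gate_tip 0.78 [157. 218.] [686. -78.  25.]
scene lane_mouth 0.56 [186. 228.] [657. -18.  10.]
scene lane_end 0.58 [185. 227.] [657. -21.  10.]
scene square_press 0.95 [186. 118.] [ 450. -234.   25.]
scene skillet 0.64 [257. 155.] [412. -31.  12.]
scene skillet 0.23 [383. 321.] [545. 425.  12.]
scene lid 0.87 [385. 319.] [543. 427.  20.]
scene gate 0.47 [156. 217.] [686. -80.  25.]
scene lane 0.82 [184. 229.] [663. -20.  10.]
```

View pics/top0.png

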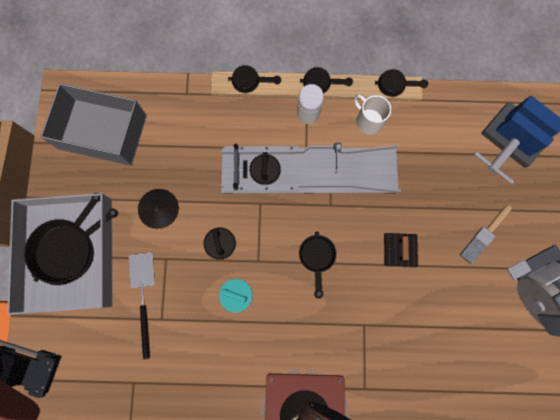

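View pics/scene0.png

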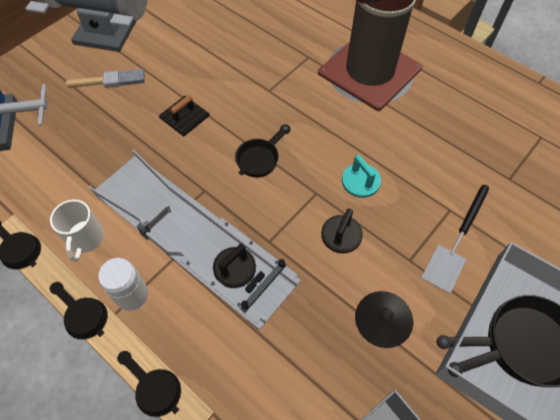

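Candidates for the loose round press with a bar, in the top view: black press (219,243), turquoise look-alike (236,295), and the one in the lane (265,169), which is the one ahead. The square press (401,250) and lid (158,208) are bystanders. My choice is the black press at (219,243).

```bash
python3 - <<'E'
from h import *
p=robot.read_camera("top");im=p["pixels"]
cv2.imwrite("pics/crop1.png",cv2.resize(im[135:265,190:410],None,fx=3.6,fy=3.6,interpolation=cv2.INTER_CUBIC))
for px in[(222,147),(222,193),(398,147),(398,192)]: print(at_z(p,px,20).round())
print(at_z(p,(219,242),61).round(), p["K"], np.linalg.inv(np.array(p["world_to_cam"])).round(2))
E
```

```text
[717. 247.  20.]
[582. 241.  20.]
[ 730. -255.   20.]
[ 598. -252.   20.]
[439. 237.  61.] [[433.540734     0.         277.14155589]
 [  0.         433.540734   215.18918209]
 [  0.           0.           1.        ]] [[ 3.00000e-02 -9.80000e-01  1.80000e-01  3.07230e+02]
 [-1.00000e+00 -3.00000e-02  0.00000e+00  8.19000e+01]
 [ 0.00000e+00 -1.80000e-01 -9.80000e-01  1.20307e+03]
 [ 0.00000e+00  0.00000e+00  0.00000e+00  1.00000e+00]]
```

View pics/crop1.png

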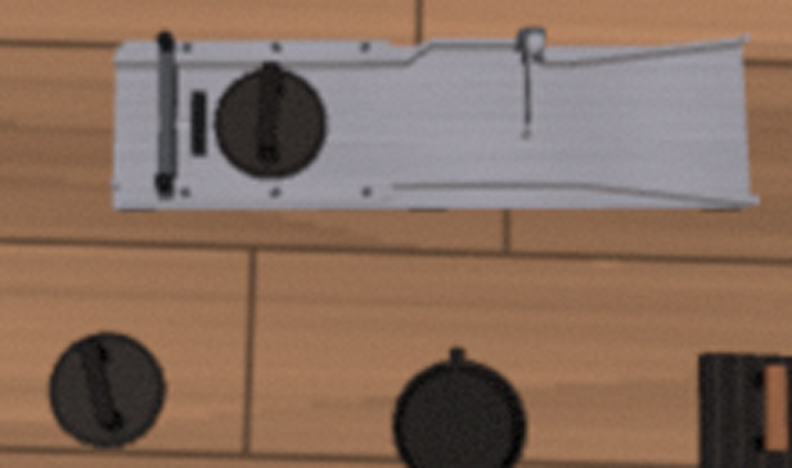

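```bash
cat >> h.py <<'E'
from scipy.spatial.transform import Rotation as Ro
def plan(X,yaw=None):
    s=robot.state();R=Ro.from_euler("xyz",s["tcp_rot"]).as_matrix()
    d=R.T@(np.array(X)-s["eef_pos"])/80
    print("tcp",s["eef_pos"].round(1),"rot",s["tcp_rot"].round(3),"F",s["force"].round(1),"w",round(s["width"],1),"t",round(s["clock"],2))
    print("tool units xyz",d.round(3),"yaw turn units",None if yaw is None else round(-np.degrees(yaw-s["tcp_rot"][2])/6,2))
E
python3 - <<'E'
from h import *
p=robot.read_camera("top")
c=lambda u,v:(190+u/3.6,135+v/3.6)
a=at_z(p,c(92,345),68);b=at_z(p,c(114,428),68);print("bar",a,b,(a+b)/2,np.arctan2(b[1]-a[1],b[0]-a[0]))
print("disc",at_z(p,c(107,390),12))
for n,q,z in(("L far",(117,46),30),("L near",(115,208),5),("R near",(752,205),30),("R far",(745,40),30),("flaptip",(526,135),39),("pin",(530,45),39),("ahead disc",(271,123),22)):print(n,at_z(p,c(*q),z).round(1))
plan([0,0,0])
E
```

```text
bar [467.80324568 246.27408256  68.        ] [407.35127401 227.09675651  68.        ] [437.57725985 236.68541954  68.        ] -2.834402214894946
disc [441.24684109 241.07268141  12.        ]
L far [710.8 244.6  30. ]
L near [586. 243.   5.]
R near [ 596.1 -251.7   30. ]
R far [ 729.5 -249.4   30. ]
flaptip [644.6 -75.9  39. ]
pin [717.5 -78.8  39. ]
ahead disc [653.8 121.8  22. ]
tcp [162.3 603.6 222.5] rot [-1.571 -0.     1.308] F [ 0.4 -0.6  0.2] w 87.4 t 1.2
tool units xyz [-7.813  2.781  0.   ] yaw turn units None
```

```bash
python3 -m pendant '[{"translation":[-0.292,0,-0.378],"yaw":0,"hand":0},{"translation":[-0.292,0,-0.378],"yaw":0,"hand":0},{"translation":[-0.292,0,-0.378],"yaw":0,"hand":0},{"translation":[-0.292,0,-0.378],"yaw":0,"hand":0},{"translation":[-0.292,0,-0.378],"yaw":0,"hand":0},{"translation":[-0.292,0,-0.378],"yaw":0,"hand":0},{"translation":[-0.292,0,-0.378],"yaw":0,"hand":0},{"translation":[-0.292,0,-0.378],"yaw":0,"hand":0},{"translation":[-0.292,0,-0.378],"yaw":0,"hand":0},{"translation":[-0.292,0,-0.378],"yaw":0,"hand":0},{"translation":[-0.292,0,-0.378],"yaw":0,"hand":0},{"translation":[-0.292,0,-0.378],"yaw":0,"hand":0},{"translation":[0,0,0],"yaw":-0.9,"hand":0},{"translation":[0,0,0],"yaw":-0.9,"hand":0},{"translation":[0,0,0],"yaw":-0.9,"hand":0},{"translation":[0,0,0],"yaw":-0.9,"hand":0},{"translation":[0,0,0],"yaw":-0.9,"hand":0},{"translation":[0,0,0],"yaw":-0.9,"hand":0},{"translation":[0,0,0],"yaw":0,"hand":0},{"translation":[0,0,0],"yaw":0,"hand":0}]'
cat >> h.py <<'E'
def wrist():
    s=robot.state();p=robot.read_camera("wrist")
    T=np.eye(4);T[:3,:3]=Ro.from_euler("xyz",s["tcp_rot"]).as_matrix();T[:3,3]=s["eef_pos"]
    p["world_to_cam"]=np.linalg.inv(T@np.array(p["tool_from_camera"]));return p
E
python3 - <<'E'
from h import *
p=wrist();cv2.imwrite("pics/w1.png",p["pixels"]);plan([438,239,200],1.878)
print(p["K"][0],p["tool_from_camera"].round(2))
for b in robot.boxes_of("press_grip",p): print(b,at_z(p,b["location"],61))
E
```

```text
clock: 2.87
eef_pos: [440.0, 238.6, 222.6]
tcp_rot: [-1.571, -0.0, 1.871]
force: [-0.0, 0.0, -0.1]
width: 87.0
tcp [440.  238.6 222.6] rot [-1.571  0.     1.87 ] F [ 0.5 -0.1  0.6] w 87.1 t 2.92
tool units xyz [0.012 0.283 0.022] yaw turn units -0.07
[376.27719214   0.         279.99594201] [[   1.      0.     -0.     -0.62]
 [   0.     -0.28    0.96 -162.43]
 [   0.     -0.96   -0.28   75.34]
 [   0.      0.      0.      1.  ]]
{'location': [273.9, 34.0], 'p': 0.94} [320.00101414 195.3007901   61.        ]
{'location': [287.4, 183.7], 'p': 0.85} [431.75973282 241.81691602  61.        ]
```

View pics/w1.png

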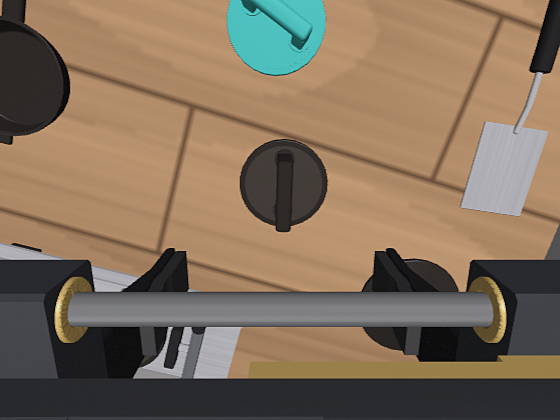

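```bash
python3 - <<'E'
from h import *
p=wrist()
a=at_z(p,(284.5,150),66);b=at_z(p,(283,231),66);print(a,b,(a+b)/2,np.linalg.norm(a-b))
print(at_z(p,(283.5,183),10))
m=(a+b)/2
plan([m[0],m[1],61-19])
E
```

```text
[403.8597571  230.38850637  66.        ] [473.11706944 250.74486651  66.        ] [438.48841327 240.56668644  66.        ] 72.18695665886796
[442.22494419 241.98373154  10.        ]
tcp [440.  238.6 222.6] rot [-1.571  0.     1.872] F [ 0.  -0.4 -0.5] w 86.7 t 3.02
tool units xyz [0.029 2.257 0.011] yaw turn units None
```

```bash
python3 -m pendant '[{"translation":[0.03,0.35,0],"yaw":0,"hand":0},{"translation":[0,0.4,0],"yaw":0,"hand":0},{"translation":[0,0.4,0],"yaw":0,"hand":0},{"translation":[0,0.4,0],"yaw":0,"hand":0},{"translation":[0,0.3,0],"yaw":0,"hand":0},{"translation":[0,0.2,0],"yaw":0,"hand":0},{"translation":[0,0.15,0],"yaw":0,"hand":0},{"translation":[0,0.05,0],"yaw":0,"hand":0},{"translation":[0,0,0],"yaw":0,"hand":0.5},{"translation":[0,0,0],"yaw":0,"hand":0.8},{"translation":[0,0,0],"yaw":0,"hand":1},{"translation":[0,0,0],"yaw":0,"hand":1},{"translation":[0,0,0],"yaw":0,"hand":1},{"translation":[0,0,0],"yaw":0,"hand":1},{"translation":[0,0,0],"yaw":0,"hand":1},{"translation":[0,0,0],"yaw":0,"hand":1}]'
python3 - <<'E'
from h import *
plan([440,241,42])
E
```

```text
clock: 4.35
eef_pos: [439.4, 240.9, 42.8]
tcp_rot: [-1.571, -0.0, 1.873]
force: [0.4, 0.7, -0.5]
width: 41.8
tcp [439.4 240.9  42.8] rot [-1.571 -0.     1.873] F [ 0.4  0.7 -0.5] w 41.8 t 4.35
tool units xyz [-0.001  0.01  -0.008] yaw turn units None
```

```bash
python3 -m pendant '[{"translation":[0,0,0],"yaw":0,"hand":1},{"translation":[0,0,0],"yaw":0,"hand":1},{"translation":[0,0,0],"yaw":0,"hand":1},{"translation":[0,0,0],"yaw":0,"hand":1},{"translation":[0,0,0],"yaw":0,"hand":1},{"translation":[0,0,0],"yaw":0,"hand":1},{"translation":[0,0,0],"yaw":0,"hand":1},{"translation":[0,0,0],"yaw":0,"hand":1},{"translation":[0,0,0],"yaw":0,"hand":1},{"translation":[0,0,0],"yaw":0,"hand":1},{"translation":[0,0,0],"yaw":0,"hand":1},{"translation":[0,0,0],"yaw":0,"hand":1}]'

```

```text
clock: 5.35
eef_pos: [439.1, 241.0, 42.5]
tcp_rot: [-1.571, -0.0, 1.873]
force: [-0.8, 2.4, 0.3]
width: 13.8
```

```bash
python3 -m pendant '[{"translation":[0,-0.1,0],"yaw":0,"hand":1},{"translation":[0,-0.2,0],"yaw":0,"hand":1},{"translation":[0,-0.3,0],"yaw":0,"hand":1},{"translation":[0,-0.4,0],"yaw":0,"hand":1},{"translation":[0,-0.3,0],"yaw":0,"hand":1},{"translation":[0,-0.3,0],"yaw":0,"hand":1},{"translation":[0,-0.2,0],"yaw":0,"hand":1},{"translation":[0,0,0],"yaw":0,"hand":1},{"translation":[0,0,0],"yaw":0,"hand":1}]'
python3 - <<'E'
from h import *
plan([668,-170,190],1.6)
E
```

```text
clock: 6.1
eef_pos: [439.5, 240.5, 186.7]
tcp_rot: [-1.572, 0.001, 1.873]
force: [-0.1, 0.2, -6.3]
width: 13.7
tcp [439.5 240.5 186.7] rot [-1.572e+00  1.000e-03  1.873e+00] F [-0.1  0.2 -6.3] w 13.7 t 6.1
tool units xyz [-5.749 -0.036 -1.198] yaw turn units 2.61
```

```bash
python3 - <<'E'
from h import *
p=robot.read_camera("top");im=p["pixels"]
c=lambda u,v:(190+u/3.6,135+v/3.6)
for n,q,z in(("near rail",(395,186),30),("near rail",(570,186),30),("far rail L",(120,64),30),("far rail L",(400,64),30),("far rail R",(577,64),30),("far rail taper",(742,39),30),("near taper",(755,201),30)):print(n,at_z(p,c(*q),z).round(1))
s=robot.read_camera("scene");cv2.imwrite("pics/s2.png",cv2.resize(s["pixels"][140:340,80:310],None,fx=3,fy=3,interpolation=cv2.INTER_CUBIC))
E
```

```text
near rail [603.6  24.1  30. ]
near rail [ 607.3 -111.2   30. ]
far rail L [696.1 241.5  30. ]
far rail L [702.2  21.9  30. ]
far rail R [ 706.1 -117.    30. ]
far rail taper [ 730.2 -247.    30. ]
near taper [ 599.3 -254.1   30. ]
```

View pics/s2.png

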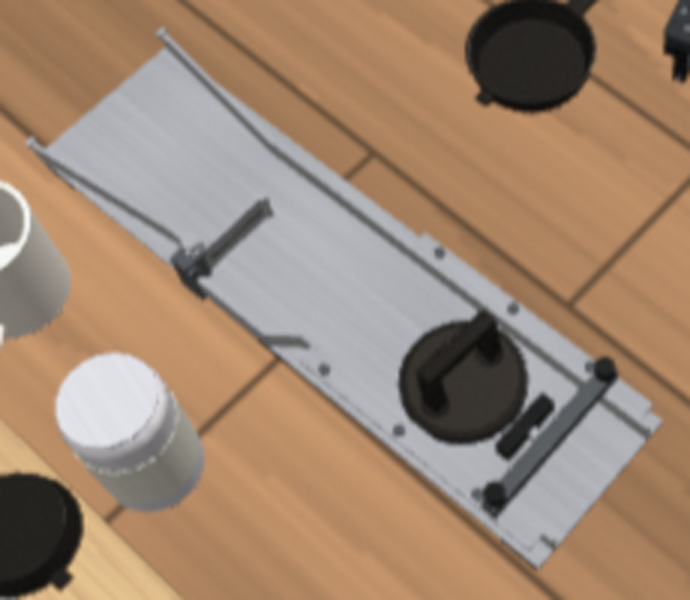

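```bash
python3 -m pendant '[{"translation":[-0.2,0,-0.038],"yaw":0,"hand":1},{"translation":[-0.4,0,-0.073],"yaw":0,"hand":1},{"translation":[-0.4,0,-0.073],"yaw":0,"hand":1},{"translation":[-0.4,0,-0.073],"yaw":0,"hand":1},{"translation":[-0.4,0,-0.073],"yaw":0,"hand":1},{"translation":[-0.4,0,-0.073],"yaw":0,"hand":1},{"translation":[-0.4,0,-0.073],"yaw":0,"hand":1},{"translation":[-0.4,0,-0.073],"yaw":0,"hand":1},{"translation":[-0.4,0,-0.073],"yaw":0,"hand":1},{"translation":[-0.4,0,-0.073],"yaw":0,"hand":1},{"translation":[-0.4,0,-0.073],"yaw":0,"hand":1},{"translation":[-0.4,0,-0.073],"yaw":0,"hand":1},{"translation":[-0.4,0,-0.073],"yaw":0,"hand":1},{"translation":[-0.4,0,-0.073],"yaw":0,"hand":1},{"translation":[-0.4,0,-0.073],"yaw":0,"hand":1},{"translation":[0,0,0],"yaw":0.88,"hand":1},{"translation":[0,0,0],"yaw":0.88,"hand":1},{"translation":[0,0,0],"yaw":0.88,"hand":1},{"translation":[0,0,0],"yaw":0,"hand":1},{"translation":[0,0,0],"yaw":0,"hand":1}]'
python3 - <<'E'
from h import *
plan([658.4,-177,54],1.598)
s=robot.read_camera("scene")
c=lambda u,v:(80+u/3,140+v/3)
for n,q,z in(("near mouth",(164,33),30),("far mouth",(32,142),30),("near kink",(268,147),30),("far kink",(183,243),30),("flap tip",(266,203),39),("flap tip low",(268,213),12)):print(n,at_z(s,c(*q),z).round(1))
p=robot.read_camera("top");cv2.imwrite("pics/t3.png",cv2.resize(p["pixels"][120:220,300:420],None,fx=5,fy=5,interpolation=cv2.INTER_CUBIC))
E
```

```text
clock: 7.87
eef_pos: [657.3, -176.5, 183.8]
tcp_rot: [-1.567, -0.001, 1.6]
force: [0.4, -0.1, -5.2]
width: 13.5
tcp [ 657.3 -176.5  183.8] rot [-1.567e+00 -1.000e-03  1.600e+00] F [ 0.4 -0.1 -5.2] w 13.5 t 7.87
tool units xyz [-0.009  1.622 -0.02 ] yaw turn units 0.02
near mouth [ 600.4 -247.5   30. ]
far mouth [ 731.2 -245.    30. ]
near kink [ 618.6 -108.7   30. ]
far kink [714.  -94.8  30. ]
flap tip [654.7 -69.2  39. ]
flap tip low [652.5 -77.   12. ]
```

View pics/t3.png

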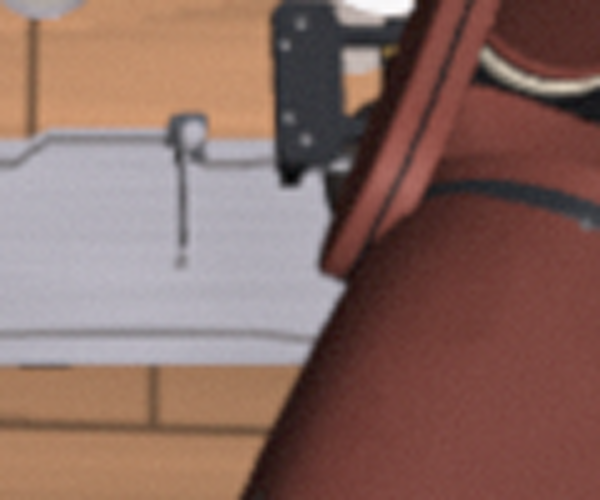

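```bash
python3 - <<'E'
from h import *
# refine: triangulate features by least squares between top & scene
p=robot.read_camera("top");s=robot.read_camera("scene")
ct=lambda u,v:(190+u/3.6,135+v/3.6)
cs=lambda u,v:(80+u/3,140+v/3)
def tri(a,b):
    o1,d1=ray(p,a);o2,d2=ray(s,b);t=np.linalg.lstsq(np.c_[d1,-d2],o2-o1,rcond=None)[0]
    A=o1+d1*t[0];B=o2+d2*t[1];return ((A+B)/2).round(1),round(np.linalg.norm(A-B),1)
for n,a,b in(("near mouth",(755,201),(164,33)),("far mouth",(742,39),(32,142)),("fliptip top?",(526,133),(266,203)),("clamp knob far",(166,38),(494,494)),("clamp knob near",(164,183),(604,368)),("ahead disc",(271,123),(464,382)),("bolt near",(367,191),(439,253)),("bolt near2",(276,191),(513,308)),("bolt far",(365,47),(324,369)),("bolt far2",(276,47),(398,430)),):print(n,tri(ct(*a),cs(*b)))
E
```

```text
near mouth (array([ 599.4, -254.1,   23.9]), np.float64(4.2))
far mouth (array([ 730.9, -247.5,   27.2]), np.float64(0.8))
fliptip top? (array([650.7, -77.9,  23.6]), np.float64(0.1))
clamp knob far (array([709.7, 205.5,  51.9]), np.float64(3.7))
clamp knob near (array([595.8, 201.6,  48.9]), np.float64(1.8))
ahead disc (array([655.8, 123.7,  11.3]), np.float64(3.6))
bolt near (array([598.9,  46.8,  26.6]), np.float64(3.1))
bolt near2 (array([596.7, 117.2,  28.1]), np.float64(2.9))
bolt far (array([715.7,  50.5,  27.2]), np.float64(2.2))
bolt far2 (array([713.8, 120.4,  27.3]), np.float64(1.9))
```

```bash
python3 -m pendant '[{"translation":[0,0.1,-0.07],"yaw":0,"hand":1},{"translation":[0,0.2,0],"yaw":0,"hand":1},{"translation":[0,0.2,0],"yaw":0,"hand":1},{"translation":[0,0.2,0],"yaw":0,"hand":1},{"translation":[0,0.2,0],"yaw":0,"hand":1},{"translation":[0,0.2,0],"yaw":0,"hand":1},{"translation":[0,0.15,0],"yaw":0,"hand":1},{"translation":[0,0.1,0],"yaw":0,"hand":1},{"translation":[0,0.1,0],"yaw":0,"hand":1},{"translation":[0,0.06,0],"yaw":0,"hand":1},{"translation":[0,0.04,0],"yaw":0,"hand":1},{"translation":[0,0.02,0],"yaw":0,"hand":1},{"translation":[0,0,0],"yaw":0,"hand":1},{"translation":[0,0,0],"yaw":0,"hand":1}]'
python3 - <<'E'
from h import *
plan([663.2,-177,53],1.598)
s=robot.read_camera("scene");cv2.imwrite("pics/s4.png",cv2.resize(s["pixels"][120:320,60:290],None,fx=3,fy=3,interpolation=cv2.INTER_CUBIC))
E
```

```text
clock: 9.23
eef_pos: [664.6, -176.8, 61.7]
tcp_rot: [-1.572, 0.0, 1.597]
force: [0.7, 0.6, -5.2]
width: 13.6
tcp [ 664.6 -176.8   61.7] rot [-1.572  0.     1.597] F [ 0.7  0.6 -5.2] w 13.6 t 9.23
tool units xyz [-0.002  0.108  0.017] yaw turn units -0.01
```

View pics/s4.png

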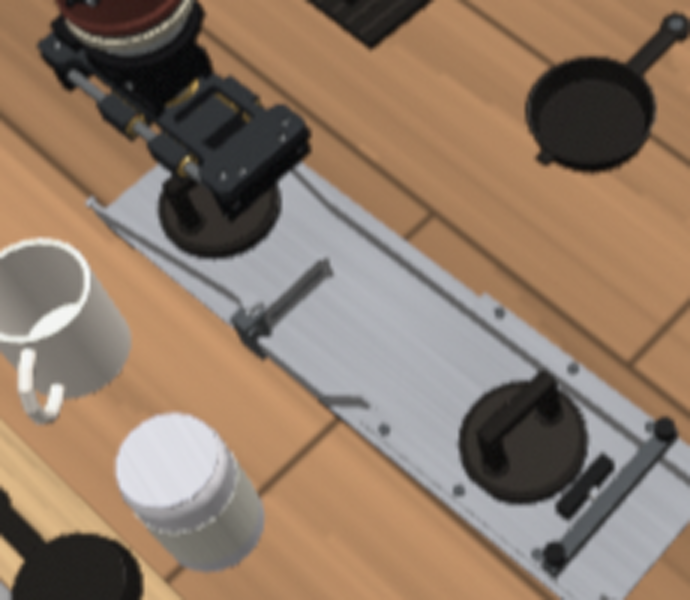

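The press hovers about 9 mm above the bed, between the tapered rails at crop (220,205), and the gate is shut.

```bash
python3 -m pendant '[{"translation":[0,0.04,0],"yaw":0,"hand":1},{"translation":[0,0.03,0],"yaw":0,"hand":1},{"translation":[0,0.02,0],"yaw":0,"hand":1},{"translation":[0,0.01,0],"yaw":0,"hand":1},{"translation":[0,0,0],"yaw":0,"hand":1},{"translation":[0,0,0],"yaw":0,"hand":1}]'
```

```text
clock: 9.78
eef_pos: [664.3, -176.9, 53.5]
tcp_rot: [-1.571, 0.0, 1.597]
force: [-1.3, -1.5, -1.8]
width: 13.5
```

```bash
python3 -m pendant '[{"translation":[0,0.005,0],"yaw":0,"hand":1},{"translation":[0.05,0,0.005],"yaw":0,"hand":1},{"translation":[0.05,0,0.005],"yaw":0,"hand":1},{"translation":[0.05,0,0],"yaw":0,"hand":1},{"translation":[0.05,0,0],"yaw":0,"hand":1},{"translation":[0.05,0,0],"yaw":0,"hand":1},{"translation":[0.05,0,0],"yaw":0,"hand":1},{"translation":[0.05,0,0],"yaw":0,"hand":1},{"translation":[0.05,0,0],"yaw":0,"hand":1}]'
```

```text
clock: 10.53
eef_pos: [663.2, -144.8, 53.5]
tcp_rot: [-1.572, 0.001, 1.597]
force: [0.3, -5.8, 2.4]
width: 13.7
```

```bash
python3 -m pendant '[{"translation":[0.05,0,0],"yaw":0,"hand":1},{"translation":[0.05,0,0],"yaw":0,"hand":1},{"translation":[0.03,0,0],"yaw":0,"hand":1},{"translation":[0.03,0,0],"yaw":0,"hand":1}]'
```

```text
clock: 10.87
eef_pos: [662.9, -132.1, 53.5]
tcp_rot: [-1.572, 0.001, 1.597]
force: [0.8, -6.1, 3.4]
width: 13.6
```

```bash
python3 -m pendant '[{"translation":[0.04,-0.004,0],"yaw":0,"hand":1},{"translation":[0.04,0,0],"yaw":0,"hand":1},{"translation":[0.04,0,0],"yaw":0,"hand":1},{"translation":[0.04,0,0],"yaw":0,"hand":1},{"translation":[0.04,0,0],"yaw":0,"hand":1},{"translation":[0.04,0,0],"yaw":0,"hand":1}]'
```

```text
clock: 11.37
eef_pos: [662.0, -115.3, 54.3]
tcp_rot: [-1.572, 0.005, 1.597]
force: [-3.1, -12.5, 6.6]
width: 13.5
```

```bash
python3 -m pendant '[{"translation":[0.04,0,0],"yaw":0,"hand":1},{"translation":[0.04,0,0],"yaw":0,"hand":1},{"translation":[0.04,0,0],"yaw":0,"hand":1},{"translation":[0.04,0,0],"yaw":0,"hand":1},{"translation":[0.04,0,0],"yaw":0,"hand":1},{"translation":[0.04,0,0],"yaw":0,"hand":1}]'
```

```text
clock: 11.87
eef_pos: [661.6, -97.6, 54.9]
tcp_rot: [-1.572, 0.007, 1.596]
force: [-3.4, -17.4, 9.3]
width: 13.7
```

```bash
python3 -m pendant '[{"translation":[0.03,-0.008,0],"yaw":0,"hand":1},{"translation":[0.04,0,0],"yaw":0,"hand":1},{"translation":[0.04,0,0],"yaw":0,"hand":1},{"translation":[0.04,0,0],"yaw":0,"hand":1}]'
python3 - <<'E'
from h import *
plan([663.2,-177,53],1.598)
s=robot.read_camera("scene");cv2.imwrite("pics/s5.png",cv2.resize(s["pixels"][140:300,70:280],None,fx=3.5,fy=3.5,interpolation=cv2.INTER_CUBIC))
E
```

```text
clock: 12.2
eef_pos: [661.1, -85.1, 54.9]
tcp_rot: [-1.572, 0.006, 1.596]
force: [-2.5, -16.6, 8.0]
width: 13.7
tcp [661.1 -85.1  54.9] rot [-1.572  0.006  1.596] F [ -2.5 -16.6   8. ] w 13.7 t 12.2
tool units xyz [-1.149  0.03   0.003] yaw turn units -0.02
```

View pics/s5.png

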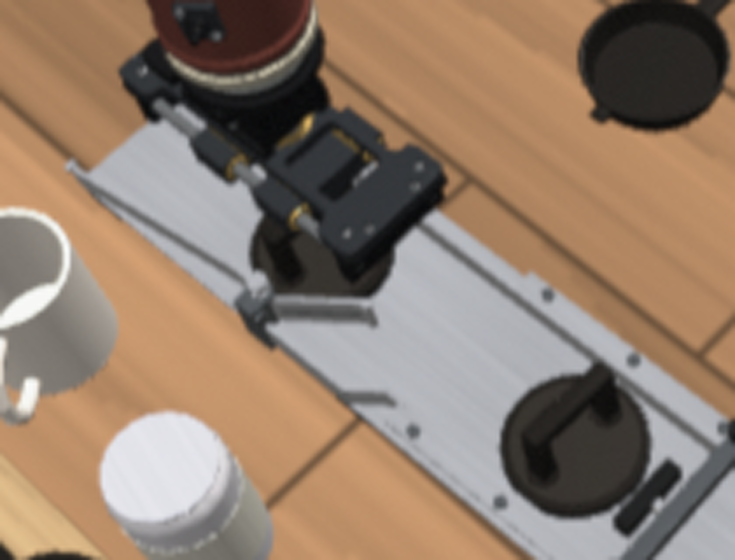

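```bash
python3 -m pendant '[{"translation":[0.04,-0.006,0],"yaw":0,"hand":1},{"translation":[0.04,0,0],"yaw":0,"hand":1},{"translation":[0.04,0,0],"yaw":0,"hand":1},{"translation":[0.04,0,0],"yaw":0,"hand":1},{"translation":[0.04,0,0],"yaw":0,"hand":1},{"translation":[0.04,0,0],"yaw":0,"hand":1}]'
```

```text
clock: 12.75
eef_pos: [660.1, -66.4, 55.6]
tcp_rot: [-1.57, 0.006, 1.596]
force: [-5.4, -19.2, 11.7]
width: 13.6
```

```bash
python3 -m pendant '[{"translation":[0.04,0,0],"yaw":0,"hand":1},{"translation":[0.04,0,0],"yaw":0,"hand":1},{"translation":[0.04,0,0],"yaw":0,"hand":1},{"translation":[0.04,0,0],"yaw":0,"hand":1},{"translation":[0.04,0,0],"yaw":0,"hand":1},{"translation":[0.04,0,0],"yaw":0,"hand":1}]'
```

```text
clock: 13.25
eef_pos: [659.2, -45.8, 55.0]
tcp_rot: [-1.569, 0.004, 1.596]
force: [-5.1, -8.9, 3.9]
width: 13.8
```

```bash
python3 -m pendant '[{"translation":[0.04,0,0],"yaw":0,"hand":1},{"translation":[0.04,0,0],"yaw":0,"hand":1},{"translation":[0.04,0,0],"yaw":0,"hand":1},{"translation":[0.04,0,0],"yaw":0,"hand":1},{"translation":[0.04,0,0],"yaw":0,"hand":1},{"translation":[0.04,0,0],"yaw":0,"hand":1},{"translation":[0.04,0,0],"yaw":0,"hand":1},{"translation":[0.04,0,0],"yaw":0,"hand":1}]'
```

```text
clock: 13.92
eef_pos: [658.4, -19.0, 54.5]
tcp_rot: [-1.569, 0.003, 1.597]
force: [-4.4, -8.8, 5.8]
width: 13.8
```

```bash
python3 -m pendant '[{"translation":[0.04,0,0],"yaw":0,"hand":1},{"translation":[0.04,0,0],"yaw":0,"hand":1},{"translation":[0.04,0,0],"yaw":0,"hand":1},{"translation":[0.04,0,0],"yaw":0,"hand":1},{"translation":[0.04,0,0],"yaw":0,"hand":1},{"translation":[0.04,0,0],"yaw":0,"hand":1}]'
```

```text
clock: 14.42
eef_pos: [657.7, 0.9, 54.3]
tcp_rot: [-1.569, 0.001, 1.597]
force: [-3.1, -7.2, 4.8]
width: 13.7
```

```bash
python3 -m pendant '[{"translation":[0.03,-0.005,0],"yaw":0,"hand":1},{"translation":[0.03,0,0],"yaw":0,"hand":1},{"translation":[0.03,0,0],"yaw":0,"hand":1},{"translation":[0.03,0,0],"yaw":0,"hand":1},{"translation":[0.03,0,0],"yaw":0,"hand":1},{"translation":[0.03,0,0],"yaw":0,"hand":1},{"translation":[0.03,0,0],"yaw":0,"hand":1}]'
```

```text
clock: 15.0
eef_pos: [656.7, 18.8, 54.0]
tcp_rot: [-1.568, -0.0, 1.597]
force: [-1.1, -4.7, 1.5]
width: 13.4
```

```bash
python3 -m pendant '[{"translation":[0.015,-0.004,0],"yaw":0,"hand":1},{"translation":[0.015,0,0],"yaw":0,"hand":1},{"translation":[0.015,0,0],"yaw":0,"hand":1},{"translation":[0.015,0,0],"yaw":0,"hand":1},{"translation":[0.015,0,0],"yaw":0,"hand":1},{"translation":[0.015,0,0],"yaw":0,"hand":1}]'
```

```text
clock: 15.5
eef_pos: [657.5, 25.8, 54.2]
tcp_rot: [-1.57, -0.0, 1.597]
force: [-1.7, -3.1, -2.3]
width: 13.5
```

```bash
python3 -m pendant '[{"translation":[0.015,0,0],"yaw":0,"hand":1},{"translation":[0.015,0,0],"yaw":0,"hand":1},{"translation":[0.015,0,0],"yaw":0,"hand":1},{"translation":[0.015,0,0],"yaw":0,"hand":1},{"translation":[0.015,0,0],"yaw":0,"hand":1},{"translation":[0.015,0,0],"yaw":0,"hand":1}]'
```

```text
clock: 16.0
eef_pos: [657.4, 33.2, 54.3]
tcp_rot: [-1.57, -0.0, 1.597]
force: [-1.3, -2.3, -4.0]
width: 13.6
```

```bash
python3 -m pendant '[{"translation":[0.015,0,0],"yaw":0,"hand":1},{"translation":[0.015,0,0],"yaw":0,"hand":1},{"translation":[0.015,0,0],"yaw":0,"hand":1},{"translation":[0.015,0,0],"yaw":0,"hand":1}]'
```

```text
clock: 16.33
eef_pos: [657.7, 36.5, 55.0]
tcp_rot: [-1.571, 0.002, 1.597]
force: [-2.7, -7.6, -0.5]
width: 13.8
```

```bash
python3 -m pendant '[{"translation":[0.015,0,0],"yaw":0,"hand":1},{"translation":[0.015,0,0],"yaw":0,"hand":1},{"translation":[0.015,0,0],"yaw":0,"hand":1}]'
```

```text
clock: 16.58
eef_pos: [657.6, 39.7, 55.0]
tcp_rot: [-1.571, 0.002, 1.597]
force: [-2.5, -6.8, -1.8]
width: 13.8
```

```bash
python3 -m pendant '[{"translation":[0.012,0,0],"yaw":0,"hand":1},{"translation":[0.012,0,0],"yaw":0,"hand":1},{"translation":[0.012,0,0],"yaw":0,"hand":1}]'
```

```text
clock: 16.83
eef_pos: [657.7, 42.1, 55.3]
tcp_rot: [-1.571, 0.003, 1.597]
force: [-3.0, -10.7, -0.4]
width: 13.8
```

```bash
python3 -m pendant '[{"translation":[0.012,0,0],"yaw":0,"hand":1},{"translation":[0.012,0,0],"yaw":0,"hand":1},{"translation":[0.012,0,0],"yaw":0,"hand":1}]'
```

```text
clock: 17.08
eef_pos: [658.0, 43.4, 55.9]
tcp_rot: [-1.572, 0.006, 1.597]
force: [-3.4, -14.5, 1.3]
width: 13.9
```

```bash
python3 -m pendant '[{"translation":[0.01,0,0],"yaw":0,"hand":1},{"translation":[0.01,0,0],"yaw":0,"hand":1},{"translation":[0.01,0,0],"yaw":0,"hand":1}]'
```

```text
clock: 17.33
eef_pos: [658.5, 44.8, 56.7]
tcp_rot: [-1.572, 0.007, 1.596]
force: [-5.6, -16.4, 5.0]
width: 13.8
```

```bash
python3 -m pendant '[{"translation":[0.008,0,0],"yaw":0,"hand":1},{"translation":[0,0,0],"yaw":0,"hand":1},{"translation":[0,0,0],"yaw":0,"hand":1},{"translation":[0,0,0],"yaw":0,"hand":1},{"translation":[0,0,0],"yaw":0,"hand":1},{"translation":[0,0,0],"yaw":0,"hand":1},{"translation":[0,0,0],"yaw":0,"hand":1}]'
python3 - <<'E'
from h import *
plan([663.2,-177,53],1.598)
s=robot.read_camera("scene");cv2.imwrite("pics/s6.png",cv2.resize(s["pixels"][160:320,110:310],None,fx=3.7,fy=3.7,interpolation=cv2.INTER_CUBIC))
E
```

```text
clock: 17.92
eef_pos: [658.7, 45.2, 57.0]
tcp_rot: [-1.573, 0.007, 1.596]
force: [-4.1, -16.3, 6.1]
width: 14.0
tcp [658.7  45.2  57. ] rot [-1.573  0.007  1.596] F [ -4.1 -16.3   6.1] w 14.0 t 17.92
tool units xyz [-2.778  0.069  0.014] yaw turn units -0.02
```

View pics/s6.png

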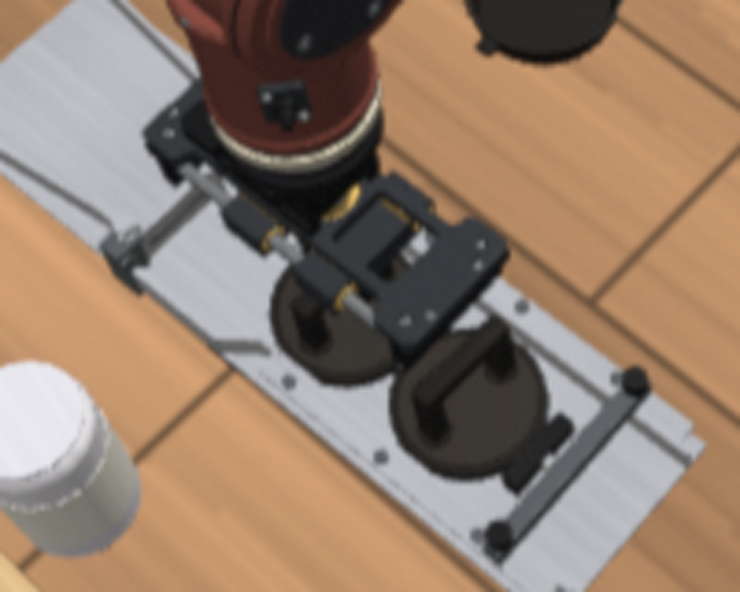

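Gate is shut behind the press (tip at ~(215,195)) and the ahead press is on the buffer. I'll push slightly firmer: even the whole wrist force would stay below 22 N.

```bash
python3 -m pendant '[{"translation":[0.008,-0.004,0],"yaw":0,"hand":1},{"translation":[0.008,0,0],"yaw":0,"hand":1},{"translation":[0,0,0],"yaw":0,"hand":1},{"translation":[0,0,0],"yaw":0,"hand":1}]'; python3 -c "
from bench import robot;print(robot.state()['force'])"
```

```text
clock: 18.3
eef_pos: [659.2, 46.5, 57.6]
tcp_rot: [-1.574, 0.007, 1.596]
force: [-3.2, -16.3, 5.1]
width: 14.0
[ -3.19325282 -16.32751344   5.12649009]
```

```bash
python3 -m pendant '[{"translation":[-0.02,0,0],"yaw":0,"hand":1},{"translation":[-0.02,0.01,0],"yaw":0,"hand":1},{"translation":[0,0.01,0],"yaw":0,"hand":1},{"translation":[0,0,0],"yaw":0,"hand":1}]'
```

```text
clock: 18.63
eef_pos: [658.8, 44.9, 56.5]
tcp_rot: [-1.573, 0.005, 1.596]
force: [-6.6, -11.4, 9.9]
width: 14.1
```

```bash
python3 -m pendant '[{"translation":[0,0.01,0],"yaw":0,"hand":1},{"translation":[0,0.01,0],"yaw":0,"hand":1},{"translation":[0,0,0],"yaw":0,"hand":1}]'
```

```text
clock: 18.88
eef_pos: [658.9, 44.5, 56.3]
tcp_rot: [-1.573, 0.005, 1.596]
force: [-11.9, -14.2, 16.5]
width: 13.9
```

The press seems to tip in the grip when pushed at bar height. I'll unload, let go so it lies flat, and do the final shove low on the disc's rear edge with closed fingers.

```bash
python3 -m pendant '[{"translation":[-0.01,-0.01,0],"yaw":0,"hand":1},{"translation":[-0.01,-0.01,0],"yaw":0,"hand":1},{"translation":[0,-0.01,0],"yaw":0,"hand":1},{"translation":[0,0,0],"yaw":0,"hand":0.6},{"translation":[0,0,0],"yaw":0,"hand":0.6},{"translation":[0,0,0],"yaw":0,"hand":0.6},{"translation":[0,0,0],"yaw":0,"hand":0.6},{"translation":[0,0,0],"yaw":0,"hand":0.6},{"translation":[0,0,0],"yaw":0,"hand":0.6},{"translation":[0,0,0],"yaw":0,"hand":0.6}]'
```

```text
clock: 19.72
eef_pos: [657.8, 47.1, 54.5]
tcp_rot: [-1.572, -0.0, 1.597]
force: [-0.4, 0.5, 0.4]
width: 34.2
```

```bash
python3 -m pendant '[{"translation":[0,-0.1,0],"yaw":0,"hand":0.6},{"translation":[0,-0.3,0],"yaw":0,"hand":0.6},{"translation":[0,-0.4,0],"yaw":0,"hand":0.6},{"translation":[0,-0.4,0],"yaw":0,"hand":0.6},{"translation":[0,-0.4,0],"yaw":0,"hand":0.6},{"translation":[0,-0.2,0],"yaw":0,"hand":0.8},{"translation":[-0.3,0,0],"yaw":0,"hand":1},{"translation":[-0.4,0,0],"yaw":0,"hand":1},{"translation":[0,0,0],"yaw":0,"hand":1},{"translation":[0,0,0],"yaw":0,"hand":1}]'
python3 - <<'E'
from h import *
plan([0,0,0])
p=robot.read_camera("top");s=robot.read_camera("scene")
a=cv2.resize(p["pixels"][135:215,215:375],None,fx=4.5,fy=4.5,interpolation=cv2.INTER_CUBIC)[:290]
b=cv2.resize(s["pixels"][195:285,150:310],None,fx=4.5,fy=4.5,interpolation=cv2.INTER_CUBIC)[:300]
cv2.imwrite("pics/m7.png",np.vstack([a,b])[:598])
E
```

```text
clock: 20.55
eef_pos: [659.1, -10.8, 199.0]
tcp_rot: [-1.572, -0.0, 1.595]
force: [1.0, -0.0, 0.3]
width: 9.1
tcp [659.1 -10.8 199. ] rot [-1.572 -0.     1.595] F [ 1.  -0.   0.3] w 9.1 t 20.55
tool units xyz [0.331 2.481 8.235] yaw turn units None
```

View pics/m7.png

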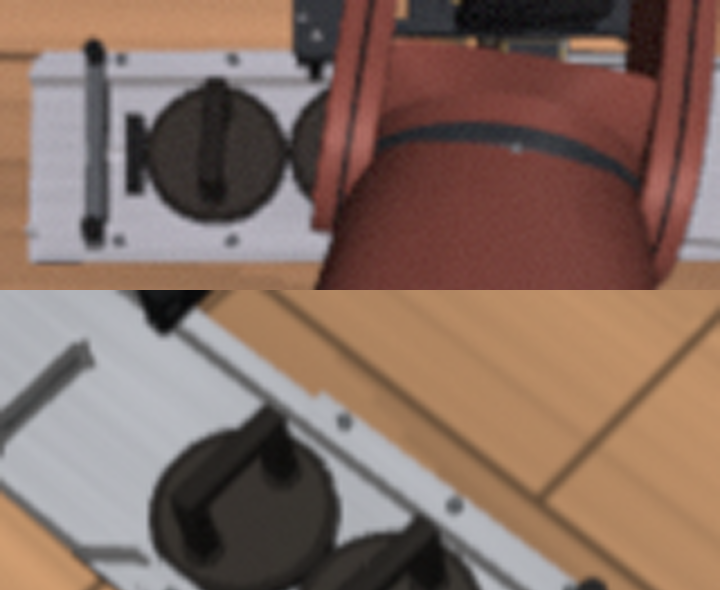

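```bash
python3 - <<'E'
from h import *
print(robot.state()["joints"].round(2))
s=robot.read_camera("scene")
print(at_z(s,(204.4,243.9),20)); 
for b in robot.boxes_of("press_grip",s)[:3]+robot.boxes_of("ahead_grip",s)[:3]: print(b,at_z(s,b["location"],20).round(1))
E
```

```text
[-0.13  0.32  1.46  0.    1.37 -1.73]
[660.35576085  42.81010218  20.        ]
{'location': [203.9, 245.1], 'p': 0.95} [663.  44.  20.]
{'location': [361.2, 176.2], 'p': 0.57} [302.7 192.3  20. ]
{'location': [236.9, 268.4], 'p': 0.75} [655.8 133.4  20. ]
```

```bash
python3 -m pendant '[{"translation":[0,0,0],"yaw":1,"hand":1},{"translation":[0,0,0],"yaw":1,"hand":1},{"translation":[0,0,0],"yaw":1,"hand":1},{"translation":[0,0,0],"yaw":1,"hand":1},{"translation":[0,0,0],"yaw":1,"hand":1},{"translation":[0,0,0],"yaw":1,"hand":1},{"translation":[0,0,0],"yaw":1,"hand":1},{"translation":[0,0,0],"yaw":1,"hand":1},{"translation":[0,0,0],"yaw":1,"hand":1},{"translation":[0,0,0],"yaw":1,"hand":1},{"translation":[0,0,0],"yaw":1,"hand":1},{"translation":[0,0,0],"yaw":1,"hand":1},{"translation":[0,0,0],"yaw":1,"hand":1},{"translation":[0,0,0],"yaw":1,"hand":1},{"translation":[0,0,0],"yaw":1,"hand":1},{"translation":[0,0,-0.16],"yaw":0,"hand":1},{"translation":[0,0.3,0],"yaw":0,"hand":1},{"translation":[0,0.4,0],"yaw":0,"hand":1},{"translation":[0,0,0],"yaw":0,"hand":1}]'
```

```text
clock: 22.38
eef_pos: [655.2, -22.1, 135.4]
tcp_rot: [-1.569, 0.01, 0.03]
force: [-1.5, 0.9, -2.6]
width: 0.7
```

```bash
python3 -m pendant '[{"translation":[0.03,0.3,-0.02],"yaw":0,"hand":1},{"translation":[0,0.4,0],"yaw":0,"hand":1},{"translation":[0,0.3,0],"yaw":0,"hand":1},{"translation":[0,0.2,0],"yaw":0,"hand":1},{"translation":[0,0.1,0],"yaw":0,"hand":1},{"translation":[0,0,0],"yaw":0,"hand":1},{"translation":[0,0,0],"yaw":0,"hand":1}]'
```

```text
clock: 22.97
eef_pos: [662.2, -23.9, 39.2]
tcp_rot: [-1.571, -0.0, 0.027]
force: [-0.1, -0.2, 0.5]
width: 0.1
```

```bash
python3 -m pendant '[{"translation":[-0.03,0.1,0],"yaw":0,"hand":1},{"translation":[0,0.1,0],"yaw":0,"hand":1},{"translation":[0,0.06,0],"yaw":0,"hand":1},{"translation":[0,0.04,0],"yaw":0,"hand":1},{"translation":[0,0,0],"yaw":0,"hand":1},{"translation":[0,0,0.02],"yaw":0,"hand":1},{"translation":[0,0,0.02],"yaw":0,"hand":1},{"translation":[0,0,0.02],"yaw":0,"hand":1},{"translation":[0,0,0.02],"yaw":0,"hand":1},{"translation":[0,0,0],"yaw":0,"hand":1}]'
```

```text
clock: 23.8
eef_pos: [659.3, -17.0, 14.5]
tcp_rot: [-1.571, -0.0, 0.027]
force: [0.4, -0.0, 0.1]
width: 0.8
```

```bash
python3 -m pendant '[{"translation":[0,0,0.012],"yaw":0,"hand":1},{"translation":[0,0,0.012],"yaw":0,"hand":1},{"translation":[0,0,0.012],"yaw":0,"hand":1},{"translation":[0,0,0.012],"yaw":0,"hand":1}]'
```

```text
clock: 24.13
eef_pos: [659.3, -15.7, 14.5]
tcp_rot: [-1.574, -0.0, 0.026]
force: [0.2, -10.2, 0.1]
width: -0.0
```

```bash
python3 -m pendant '[{"translation":[0,0,0.012],"yaw":0,"hand":1},{"translation":[0,0,0.012],"yaw":0,"hand":1}]'
```

```text
clock: 24.3
eef_pos: [659.4, -14.9, 14.5]
tcp_rot: [-1.575, -0.001, 0.026]
force: [0.1, -12.4, -0.6]
width: 0.4
```

```bash
python3 -m pendant '[{"translation":[0,0,0.012],"yaw":0,"hand":1},{"translation":[0,0,0.012],"yaw":0,"hand":1},{"translation":[0,0,0],"yaw":0,"hand":1}]'
```

```text
clock: 24.55
eef_pos: [659.6, -13.9, 14.6]
tcp_rot: [-1.577, -0.001, 0.026]
force: [1.2, -14.2, -1.2]
width: 0.4
```

```bash
python3 -m pendant '[{"translation":[0,0,0.008],"yaw":0,"hand":1},{"translation":[0,0,0],"yaw":0,"hand":1},{"translation":[0,0,0],"yaw":0,"hand":1}]'
```

```text
clock: 24.8
eef_pos: [659.6, -13.7, 14.5]
tcp_rot: [-1.577, -0.001, 0.025]
force: [1.2, -15.6, -1.4]
width: 0.8
```

One more small push to about 17 N, held for a second, then back off.

```bash
python3 -m pendant '[{"translation":[0,0,0.01],"yaw":0,"hand":1},{"translation":[0,0,0],"yaw":0,"hand":1},{"translation":[0,0,0],"yaw":0,"hand":1},{"translation":[0,0,0],"yaw":0,"hand":1},{"translation":[0,0,0],"yaw":0,"hand":1},{"translation":[0,0,0],"yaw":0,"hand":1},{"translation":[0,0,0],"yaw":0,"hand":1},{"translation":[0,0,0],"yaw":0,"hand":1},{"translation":[0,0,0],"yaw":0,"hand":1}]'
```

```text
clock: 25.55
eef_pos: [659.6, -13.3, 14.6]
tcp_rot: [-1.577, -0.001, 0.025]
force: [1.8, -16.0, -2.0]
width: 0.6
```

```bash
python3 -m pendant '[{"translation":[0,0,0],"yaw":0,"hand":1},{"translation":[0,0,-0.02],"yaw":0,"hand":1},{"translation":[0,0,-0.02],"yaw":0,"hand":1},{"translation":[0,0,-0.04],"yaw":0,"hand":1},{"translation":[0,0,-0.06],"yaw":0,"hand":1},{"translation":[0,0,-0.06],"yaw":0,"hand":1},{"translation":[0,-0.2,0],"yaw":0,"hand":1},{"translation":[0,-0.4,0],"yaw":0,"hand":1},{"translation":[0,-0.4,0],"yaw":0,"hand":1},{"translation":[0,-0.4,0],"yaw":0,"hand":1},{"translation":[0,-0.4,0],"yaw":0,"hand":1},{"translation":[0,-0.4,-0.2],"yaw":0,"hand":1},{"translation":[0,0,-0.5],"yaw":0,"hand":1},{"translation":[0,0,-0.5],"yaw":0,"hand":1},{"translation":[0,0,-0.5],"yaw":0,"hand":1},{"translation":[0,0,-0.5],"yaw":0,"hand":1},{"translation":[0,0,-0.5],"yaw":0,"hand":1},{"translation":[0,0,0],"yaw":0,"hand":1},{"translation":[0,0,0],"yaw":0,"hand":1}]'
python3 - <<'E'
from h import *
p=robot.read_camera("top");s=robot.read_camera("scene")
print(robot.state()["force"])
for q in(p,s):
  for n in("press_grip","ahead_grip","gate_tip"):
    for b in robot.boxes_of(n,q)[:2]: print(n,b,at_z(q,b["location"],25).round(1))
a=cv2.resize(p["pixels"][140:205,215:375],None,fx=4.5,fy=4.5,interpolation=cv2.INTER_CUBIC)
b=cv2.resize(s["pixels"][200:290,120:280],None,fx=4.5,fy=4.5,interpolation=cv2.INTER_CUBIC)[:300]
cv2.imwrite("pics/m8.png",np.vstack([a,b])[:598])
E
```

```text
clock: 27.13
eef_pos: [664.3, -242.6, 189.7]
tcp_rot: [-1.57, 0.0, 0.023]
force: [-0.3, -0.1, -0.1]
width: 0.2
[-0.25327459  0.11770281 -0.68315923]
press_grip {'location': [296.0, 169.7], 'p': 0.96} [653.7  35.2  25. ]
press_grip {'location': [236.4, 295.6], 'p': 0.81} [300.9 187.7  25. ]
ahead_grip {'location': [262.7, 170.0], 'p': 0.65} [650.3 128.9  25. ]
gate_tip {'location': [336.9, 164.1], 'p': 0.51} [673.3 -79.9  25. ]
press_grip {'location': [360.3, 179.3], 'p': 0.85} [314.  197.2  25. ]
press_grip {'location': [203.7, 246.3], 'p': 0.58} [666.5  47.9  25. ]
ahead_grip {'location': [235.8, 267.2], 'p': 0.62} [656.6 131.5  25. ]
gate_tip {'location': [157.1, 217.5], 'p': 0.59} [684.3 -77.9  25. ]
```

View pics/m8.png

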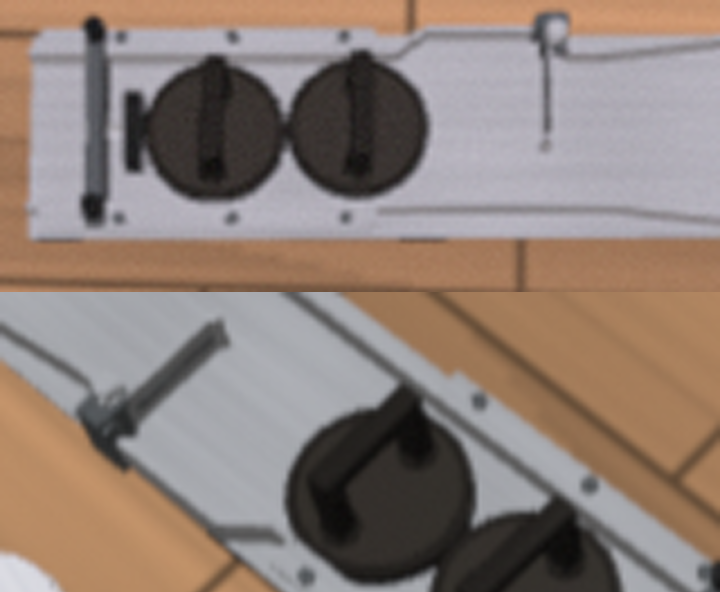

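```bash
python3 -c "
from bench import robot;print(robot.sign_off())"
```

```text
the job is handed in; nothing more can be done
None
```

The loose black round press is through the gate and up against the press ahead. Both sit against the buffer, and I handed the job in at about 27 s of the 58 s allowed. No verdict was reported.

- **Route:** I gripped the press by its bar, set it flat in the lane mouth and slid it along the bed through the gate.
- **First push:** Pushing at bar height, the tool rose 3–4 mm and the sideways force grew, so I judged the press was tipping in the grip. I unloaded and let go; the picture showed it lying flat.
- **Final shove:** I pushed low on the disc's rear edge with closed fingers. The wrist read about 16 N, held for over 0.5 s. Taking off 2–5 N for the press's own friction leaves an estimated 11–14 N between the presses, so this was not measured directly. The highest push along the lane that I read during the run was about 19 N.
- **Final pictures:** Both presses look flat with their discs touching, about 89 mm centre to centre. The ahead press is on the buffer, the gate is square across the lane behind them, and the gripper is clear with about zero force. I did not re-measure the bystanders.
- **Disagreements:** The two fixed cameras differed by up to about 10 mm on lane features where I had guessed the height wrongly; triangulating between them settled it. At the end they still put the press centre about 13 mm apart both across and along the lane at my assumed height, so I relied on the rails and the pictures for centring.

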